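# Flip the latch and hold the sprung cabinet door at 60 degrees

## Robot

A 6-joint arm with a two-finger parallel gripper is mounted at the origin on the work surface. World frame = base frame: x ahead of the robot, y to its left, z up, the work surface at z = 0. Lengths are in m, angles in rad, forces in N, time in s.
With the tool pointing down it reaches from about 0.35 to 0.85 m from the base axis. Payload 8.1 kg.
Tool frame: the origin (TCP) lies at the very end of the fingers, on their centre line; the grasp point (between the pads) lies 19 mm behind it; z points along the fingers, y is the line along which they close (so a half turn about z gives the same grasp; the last joint's range is limited). The gripper opens to 93 mm and grips with 3 to 60 N. Pads are 15 mm wide; open, the fingers measure 128 mm over their backs; the gripper's body (75 mm by 188 mm) begins 65 mm behind the grasp point.
Start: joints at [-1.387, 0.13, 1.488, -0, 1.523, -0.085], TCP at [0.159, -0.578, 0.188] pointing down, gripper open.
Joint ranges: [-2.96, 2.96], [-0.89, 2.26], [0.02, 2.5], [-1.34, 4.48], [0, 2.73], [-2.66, 2.66]. Speed limits (rad/s): [2.39, 2.39, 2.79, 3.14, 3.14, 3.14].

## Interface

Orientations are given as a rotation vector (axis times angle).
In Python, from plant import monitor, eyes, ticket gives the robot as it stands.
- The arm moves only by the tool arm_command, never from a script. Its argument "deltas" is a list that holds one entry, the list of rows, each a list of 6 numbers: the shift along the world's x, y, z in cm, then the turn, a rotation vector about the world's x, y, z in degrees. In form: [[[tx, ty, tz, rx, ry, rz], ...]]. A call has 1 to 12 rows; each row shifts and turns the commanded pose from where the row before left it; what a row does not reach is not made up. A row lasts 1/12 s, in which the tool goes at most 41.7 mm and 7.16 degrees, less where a joint would pass 70% of its speed; a pose out of reach is approached as far as the arm can. A call is refused whole if a number of a shift passes 4.17 or a number of a turn 7.16, either way. A call with a gripper value outside its range is refused whole. "gripper" is the opening, from -1 (shut) to 1 (fully open), set as the call begins (left out, the last holds). The fingers move at their own pace and stop on an object; "squeeze" is the grip in N (left out, the last holds). Time passes only in rows, so rows that do not move let the fingers close. It gives the time, the measured TCP pose, the force, the opening and the grip force at its end, in the units of the state.
- monitor.read_state(): the state, without advancing time (a new reading comes with each control period).
- eyes.read_camera(name): name is "scene" or "top"; returns the picture (480x640x3 uint8, blue, green, red); there is no depth.
- eyes.camera_model(name): a dict with "fx", "fy", "cx", "cy" (pixels), "k1" (the pictures are not rectified: a ray, as slopes to the right and down, at radius r is drawn at 1 + k1 r^2 times it, then the intrinsics apply), "rvec" (rotation vector, rad) and "tvec" (3), from world to camera coordinates, as OpenCV has them. Camera axes: x right, y down, z forward; pixel columns grow to the right and rows downward; lengths in m; the calibration is good to about 2 mm. A picture is of the moment at which its call begins. camera_model takes no time and is no camera call.
- ticket.close_job(): hands the job in; it is judged then, once.
The state is a dict: "t": time; "q": joint angles; "dq": joint speeds; "joint_torque": joint torques, N m; "tool_pos": TCP position; "orientation": TCP orientation; "force": force on the tool from outside, world axes, zero at the start; "wrist_torque": the same for the moment, N m; "opening": finger opening in m; "gripper_force": force on a finger pad.
Only numpy, scipy, OpenCV 4.12 (cv2) and the standard library are available. Lean on these libraries where they do the work, as an engineer would, in place of code of your own. Each camera call takes 0.05 s, during which the arm holds its last target. There are 200 camera calls.

## Task

The small cabinet's door springs shut by itself and is kept closed by a white plastic flip latch on the cabinet's top. Push the latch's upright tab back, away from the door, until you feel it come up against its stop, then swing the door open to 60 degrees from closed and finish while still holding it at that angle with the gripper, so that someone can reach inside. Never let the door slam, and do not disturb the plate, tumbler, funnel or ladle; the tumbler stands where a door opened much wider would knock it over.

Things in the scene. Friction and masses are not known exactly. Their poses are not given: they have to be found in the camera images.
- cabinet: light wooden box cabinet fixed to the shelf, carcass 150 deep (x) by 220 wide (y) by 250 high (z). Origin: centre of its underside. Its front faces -x of its own frame (towards the robot). The 15 mm thick door covers the whole front, so its outer face lies at x = -90 in this frame.
- door (a joint): door angle, rad: 0 closed, grows as it opens towards the robot, limit 1.8. The door (220 wide, 238 high, 0.35 to 0.7 kg, top edge 250 above the shelf) is hinged at the cabinet's left (+y) front edge: seen from above it opens clockwise. A spring shuts it with 0.45 N m at 0, rising to 0.9 N m at 1.05 (2 to 5 N at the handle). With the latch down it is blocked within 3 degrees.
- door_hinge (a point): point on the door's upright hinge axis, at the height of door_handle; in the cabinet frame x = -75, y = +110, z = 216.
- door_handle (a point): grip point on the handle, an upright round steel bar 12 thick whose axis stands 35 off the door's outer face (29 free gap behind it). The bar runs from 29 above this point (11 below the cabinet's top) to 93 below, with level stems to the door 23 above and 87 below. Moves with the door; closed, it lies at x -50, y -195, z 0 from door_hinge in the cabinet frame.
- latch (a joint): flip latch angle, rad: 0 to 0.2 at the start (lip hanging in front of the door's top edge), grows as the tab is pushed back over the cabinet (+x of the cabinet), hard stop at 0.7. The lip clears the door from about 0.4. It stays where it is left; 1 to 1.5 N near the top of the tab moves it.
- latch_pivot (a point): latch pivot, its axis along the cabinet's y; in the cabinet frame x -75, y 20, z 244 (6 below the cabinet's top). The tab, a plate 34 wide (y) and 7 thick, stands straight up to 55 above the pivot at latch 0 and leans back by the latch angle. An arm 26 wide, between 8 and 15 above the pivot, reaches 26 forward to a 6 thick lip hanging to 2 below the pivot; both swing up as the tab goes back.
- plate: blue melamine plate, 190 across, 20 high, lying beside the cabinet; leave alone. Origin: centre of its underside.
- tumbler: round glass tumbler, 70 across, 110 high, standing in front of the cabinet on the hinge side, outside the swing of the door up to about 75 degrees; leave alone. Origin: centre of its underside.
- funnel: black plastic funnel standing mouth down, 114 across, 110 high, beside the cabinet; leave alone. Origin: centre of its mouth, on the shelf.
- ladle: stainless ladle lying on the shelf, bowl 84 across and 32 high, handle 250 long towards -x of its own frame, on the left (+y) side, nearer the robot than the cabinet; leave alone. Origin: centre of the bowl's underside.

How it is judged:
By the outcome, as a careful person would: the job done as asked, in the order asked, and still so for the second after the job is handed in, while the arm keeps its last pose, push and grip.
It also fails if it takes over 45 s, if anything falls off the work surface, if the arm or the gripper's body presses on something with over 40 N, if the wrist force passes 120 N, or if a joint passes its speed limit or range.

## Working session

There is one attempt and no reset: what is moved stays moved. The work goes in short steps, Python scripts to look and compute and a tool call to move; the robot and the scene stay as the last step left them, time stands still between calls to the robot, and variables do not carry over. Pictures are saved under pics/ and viewed, at most 10 in all, crops included, and the job is handed in when it is done.

Besides the shell and the picture viewer there is one more tool, called after ">>>" as name([rows], argument=value, ...), one row to a line, values as JSON. arm_command: Moves the arm, as the interface text tells. Its arguments: {"type":"object","properties":{"deltas":{"type":"array"},"gripper":{"type":"number"},"squeeze":{"type":"number"}},"required":["deltas"]}

```bash
ls; mkdir -p pics; python3 - <<'E'
from plant import monitor, eyes
import cv2
s=monitor.read_state()
print({k:(v if not hasattr(v,'__len__') else [round(float(x),3) for x in v]) for k,v in s.items()})
for n in ("scene","top"):
    cv2.imwrite(f"pics/{n}0.png",eyes.read_camera(n)); print(eyes.camera_model(n))
E
```

```text
pics
{'t': 0.0, 'q': [-1.387, 0.131, 1.489, -0.0, 1.523, -0.085], 'dq': [-0.001, 0.0, 0.0, 0.0, 0.001, 0.001], 'joint_torque': [-0.001, -55.985, -49.175, 0.077, 0.036, -0.0], 'tool_pos': [0.159, -0.578, 0.187], 'orientation': [-3.112, -0.421, 0.0], 'force': [0.323, 0.216, -0.432], 'wrist_torque': [-0.03, 0.051, 0.027], 'gripper_force': 0.0, 'opening': 0.09272912335054363}
{'fx': 503.0408935701272, 'fy': 503.0408935701272, 'cx': 321.3310398893216, 'cy': 234.45153692907573, 'k1': -0.032395256518032774, 'rvec': array([ 1.21315443,  2.38440601, -0.89374605]), 'tvec': array([ 0.32056899, -0.2453335 ,  1.62853348])}
{'fx': 596.551888364015, 'fy': 596.551888364015, 'cx': 313.63592994723444, 'cy': 242.117332471192, 'k1': -0.08186258586151463, 'rvec': array([ 2.1694939 , -2.12449562,  0.15881278]), 'tvec': array([-0.03171736,  0.58217464,  1.46892091])}
```

View pics/scene0.png

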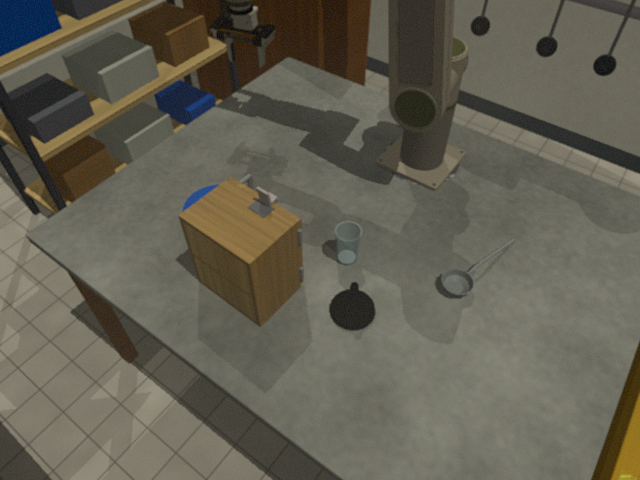

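View pics/top0.png

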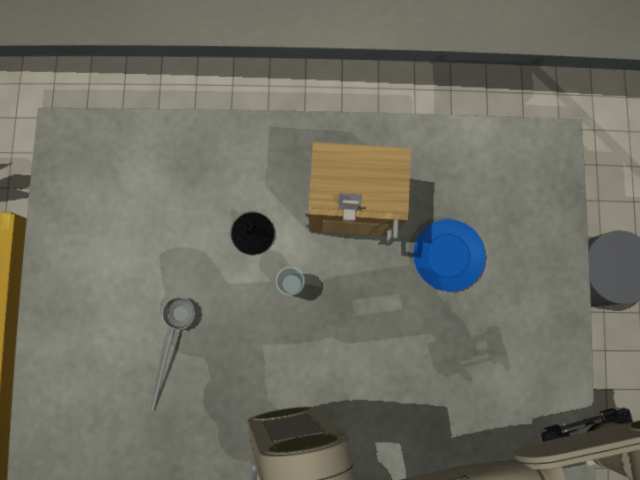

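The scene view shows the cabinet from behind: its top has corners near (232,180), (181,218), (262,262) and (301,218), and the latch is near (264,200). The top view shows the cabinet top at about (312..411, 142..218), the latch near (350,205), the handle near (393,230), the tumbler at (290,281), and the plate at (450,255). I'll enlarge both.

```bash
cat > h.py <<'E'
import numpy as np, cv2
from plant import eyes, monitor
from scipy.spatial.transform import Rotation as R
def cam(n):
    m=eyes.camera_model(n); K=np.array([[m['fx'],0,m['cx']],[0,m['fy'],m['cy']],[0,0,1]])
    return K,m['k1'],cv2.Rodrigues(m['rvec'])[0],m['tvec']
def ray(n,uv):
    K,k,Rm,t=cam(n); d=np.array([k,0,0,0,0.])
    # drawn = ray*(1+k r^2): same as OpenCV k1
    p=cv2.undistortPoints(np.array([[uv]],float),K,d[:5])[0,0]
    v=Rm.T@np.array([p[0],p[1],1]); return -Rm.T@t, v/np.linalg.norm(v)
def on_z(n,uv,z):
    o,v=ray(n,uv); return o+v*(z-o[2])/v[2]
def tri(a,b):
    (o1,v1),(o2,v2)=ray('scene',a),ray('top',b)
    s=np.linalg.lstsq(np.c_[v1,-v2],o2-o1,rcond=None)[0]
    p,q=o1+s[0]*v1,o2+s[1]*v2; return (p+q)/2,np.linalg.norm(p-q)
def proj(n,P):
    K,k,Rm,t=cam(n)
    return cv2.projectPoints(np.atleast_2d(np.array(P,float)),cv2.Rodrigues(Rm)[0],t,K,np.array([k,0,0,0,0.]))[0][:,0]
def crop(n,im,x0,y0,w,h,s,f):
    cv2.imwrite(f,cv2.resize(im[y0:y0+h,x0:x0+w],None,fx=s,fy=s,interpolation=cv2.INTER_CUBIC))
E
python3 - <<'E'
from h import *
a=cv2.imread('pics/scene0.png');b=cv2.imread('pics/top0.png')
A=cv2.resize(a[165:285,170:310],None,fx=4,fy=4,interpolation=cv2.INTER_CUBIC)
B=cv2.resize(b[135:255,300:430],None,fx=4,fy=4,interpolation=cv2.INTER_CUBIC)
cv2.imwrite('pics/ca.png',A);cv2.imwrite('pics/cb.png',B)
# top face: bright wood
for n,im in(('scene',a),('top',b)):
    hsv=cv2.cvtColor(im,cv2.COLOR_BGR2HSV)
    for vmin in (90,120,140):
        m=cv2.inRange(hsv,(8,70,vmin),(25,255,255))
        if n=='scene': m[:, :170]=0; m[:,320:]=0; m[:150]=0; m[330:]=0
        else: m[:, :290]=0; m[:,440:]=0; m[:120]=0
        m=cv2.morphologyEx(m,cv2.MORPH_CLOSE,np.ones((5,5)))
        c=max(cv2.findContours(m,0,2)[0],key=cv2.contourArea)
        print(n,vmin,cv2.contourArea(c),cv2.approxPolyDP(cv2.convexHull(c),4,True)[:,0].tolist())
E
```

```text
scene 90 6657.0 [[229, 177], [300, 218], [302, 265], [261, 325], [178, 216]]
scene 120 4797.0 [[230, 177], [300, 218], [249, 263], [179, 215]]
scene 140 1623.0 [[180, 215], [202, 199], [271, 241], [249, 262]]
top 90 6740.0 [[313, 142], [410, 148], [407, 219], [369, 225], [324, 222], [309, 214]]
top 120 6540.5 [[313, 142], [410, 148], [407, 219], [309, 213]]
top 140 6339.5 [[313, 143], [410, 148], [406, 218], [310, 213]]
```

View pics/ca.png

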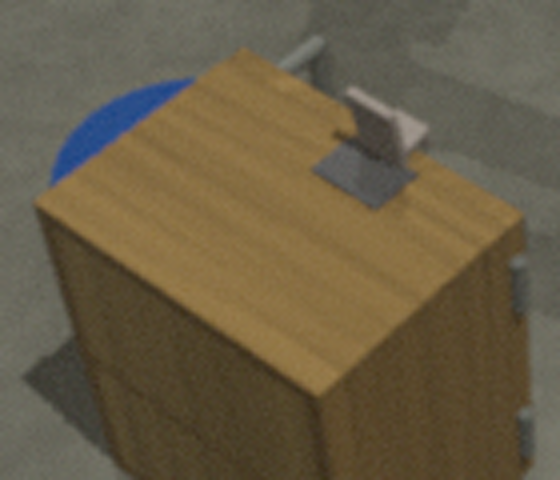

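View pics/cb.png

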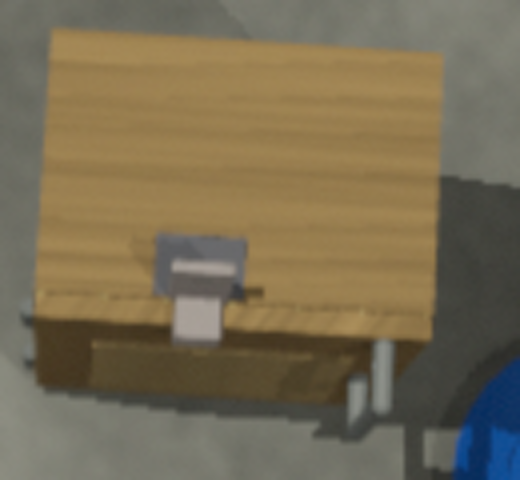

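The crops show that the top-face corners are clear. The tab's upper edge runs (348,90)-(398,116) in the scene crop and (172..237, ~262) in the top crop. The handle bar's upper end is at about (322,42) in the scene crop and (384,345 to 410) in the top crop.

```bash
cat >> h.py <<'E'
def sc(u,v): return ((u+.5)/4-.5+170,(v+.5)/4-.5+165)
def tc(u,v): return ((u+.5)/4-.5+300,(v+.5)/4-.5+135)
E
python3 - <<'E'
from h import *
np.set_printoptions(precision=4,suppress=True)
S=dict(fr=(244,48),fl=(524,215),bl=(320,398),br=(38,203))
T=dict(fr=(432,340),fl=(37,317),bl=(52,30),br=(443,57))
P={k:tri(sc(*S[k]),tc(*T[k])) for k in S}
for k,v in P.items(): print(k,*v, on_z('top',tc(*T[k]),.25)[:2], on_z('scene',sc(*S[k]),.25)[:2])
X={k:(on_z('top',tc(*T[k]),.25)[:2]+on_z('scene',sc(*S[k]),.25)[:2])/2 for k in S}
W=np.array([X[k] for k in('fr','fl','bl','br')]); L=np.array([[-90,-110],[-90,110],[75,110],[75,-110]])/1e3
# rigid fit
lc,wc=L.mean(0),W.mean(0); H=(L-lc).T@(W-wc); yaw=np.arctan2(H[0,1]-H[1,0],H[0,0]+H[1,1])
Rz=R.from_euler('z',yaw).as_matrix(); o=np.r_[wc-Rz[:2,:2]@lc,0]
print('yaw',np.degrees(yaw),'origin',o,'res mm',(W-(L@Rz[:2,:2].T+o[:2]))*1e3)
def w(*p): return Rz@(np.array(p)/1e3)+o
print('hinge',w(-75,110,216),'handle',w(-125,-85,216),'piv',w(-75,20,244))
for a in(0,.1,.2):
  q=[w(-75+np.cos(a)*d+np.sin(a)*55,20+s,244+np.cos(a)*55-np.sin(a)*d) for s in(17,-17) for d in(-3.5,3.5)]
  print(a,'scene',((proj('scene',q)-[170,165])*4+1.5).round(0).tolist(),'top',((proj('top',q)-[300,135])*4+1.5).round(0).tolist())
q=[w(-125,-85,245),w(-125,-85,123)]
print('bar',((proj('scene',q)-[170,165])*4+1.5).round(),((proj('top',q)-[300,135])*4+1.5).round())
np.savez('cab.npz',yaw=yaw,o=o)
t=cv2.imread('pics/top0.png')
# tumbler rim ellipse centre approx; base z 0, rim z .11
for uv in((290,281),): print('tumbler rim',on_z('top',uv,.11))
m=cv2.inRange(cv2.cvtColor(t,cv2.COLOR_BGR2HSV),(105,150,60),(125,255,255));M=cv2.moments(max(cv2.findContours(m,0,2)[0],key=cv2.contourArea));print('plate',on_z('top',(M['m10']/M['m00'],M['m01']/M['m00']),.02))
print('q',monitor.read_state()['q'])
E
```

```text
fr [ 0.6069 -0.225   0.2479] 0.0008711077939557003 [ 0.6067 -0.225 ] [ 0.6082 -0.2228]
fl [ 0.6152 -0.0069  0.246 ] 0.0014322472787667748 [ 0.6148 -0.0076] [ 0.6177 -0.004 ]
bl [ 0.7794 -0.0121  0.2475] 0.0006669170660562783 [ 0.7788 -0.0124] [ 0.7805 -0.0103]
br [ 0.7688 -0.2319  0.247 ] 0.001470488718584139 [ 0.7684 -0.232 ] [ 0.77   -0.2286]
yaw -2.3729996977912196 origin [ 0.7006 -0.1181  0.    ] res mm [[ 1.3104  0.4147]
 [ 0.9828 -1.2691]
 [-0.4661 -0.007 ]
 [-1.827   0.8614]]
hinge [ 0.6303 -0.0051  0.216 ] handle [ 0.5722 -0.1979  0.216 ] piv [ 0.6265 -0.095   0.244 ]
0 scene [[408.0, 102.0], [399.0, 109.0], [362.0, 76.0], [353.0, 83.0]] top [[170.0, 286.0], [170.0, 273.0], [234.0, 290.0], [234.0, 277.0]]
0.1 scene [[401.0, 108.0], [392.0, 116.0], [355.0, 81.0], [347.0, 89.0]] top [[170.0, 275.0], [171.0, 263.0], [234.0, 279.0], [235.0, 267.0]]
0.2 scene [[394.0, 114.0], [386.0, 123.0], [349.0, 87.0], [340.0, 96.0]] top [[171.0, 265.0], [171.0, 253.0], [235.0, 269.0], [235.0, 257.0]]
bar [[316.  38.]
 [336. 178.]] [[382. 402.]
 [353. 434.]]
tumbler rim [0.4775 0.0352 0.11  ]
plate [ 0.56   -0.3689  0.02  ]
q [-1.3874  0.1311  1.4891 -0.      1.523  -0.0854]
```

>>> arm_command([
  [[1.74, 2.02, 1.2, 0, 0, 6.76], [1.74, 2.02, 1.2, 0, 0, 6.76], [1.74, 2.02, 1.2, 0, 0, 6.76], [1.74, 2.02, 1.2, 0, 0, 6.76], [1.74, 2.02, 1.2, 0, 0, 6.76], [1.74, 2.02, 1.2, 0, 0, 6.76], [1.74, 2.02, 1.2, 0, 0, 6.76], [1.74, 2.02, 1.2, 0, 0, 6.76], [1.74, 2.02, 1.2, 0, 0, 6.76], [1.74, 2.02, 1.2, 0, 0, 6.76], [1.74, 2.02, 1.2, 0, 0, 6.76], [1.74, 2.02, 1.2, 0, 0, 6.76]],
], gripper=-1, squeeze=10)

```text
t: 1.1
tool_pos: [0.3687, -0.3348, 0.3325]
orientation: [-2.084, -2.35, -0.0]
force: [0.0, -0.3, -0.5]
opening: 0.0177
gripper_force: 0.0
```

>>> arm_command([
  [[1.74, 2.02, 0, 0, 0, 6.76], [1.74, 2.02, 0, 0, 0, 6.76], [1.74, 2.02, 0, 0, 0, 6.76], [1.74, 2.02, 0, 0, 0, 6.76], [1.74, 2.02, 0, 0, 0, 6.76], [1.74, 2.02, 0, 0, 0, 6.76], [1.74, 2.02, 0, 0, 0, 6.76], [1.74, 2.02, 0, 0, 0, 6.76], [1.74, 2.02, 0, 0, 0, 6.76], [1.74, 2.02, 0, 0, 0, 6.76], [1.74, 2.02, 0, 0, 0, 6.76], [1.74, 2.02, 0, 0, 0, 6.76]],
])

```text
t: 2.1
tool_pos: [0.5775, -0.0924, 0.3317]
orientation: [-0.055, -3.14, -0.0]
force: [0.1, -0.5, 1.2]
opening: 0.0005
gripper_force: 0.0
```

>>> arm_command([
  [[0, 0, -1.9, 0, 0, -0.3], [0, 0, -1.9, 0, 0, 0], [0, 0, -1.7, 0, 0, 0], [1, -0.04, 0, 0, 0, 0], [0.5, -0.02, 0, 0, 0, 0], [0.5, -0.02, 0, 0, 0, 0], [0.5, -0.02, 0, 0, 0, 0], [0, 0, 0, 0, 0, 0]],
])

```text
t: 2.77
tool_pos: [0.603, -0.0948, 0.278]
orientation: [0.073, 3.139, -0.0]
force: [0.3, -0.9, -0.5]
opening: 0.0003
gripper_force: 0.0
```

```bash
python3 - <<'E'
from h import *
s=monitor.read_state(); print(s['tool_pos'],s['force'])
a=eyes.read_camera('scene'); b=eyes.read_camera('top')
A=cv2.resize(a[150:270,180:320],None,fx=4,fy=4,interpolation=cv2.INTER_CUBIC)
cv2.imwrite('pics/d.png',A)
E
```

```text
[ 0.60298149 -0.09484105  0.27800503] [ 0.34381788 -0.94497473 -0.51341002]
```

View pics/d.png

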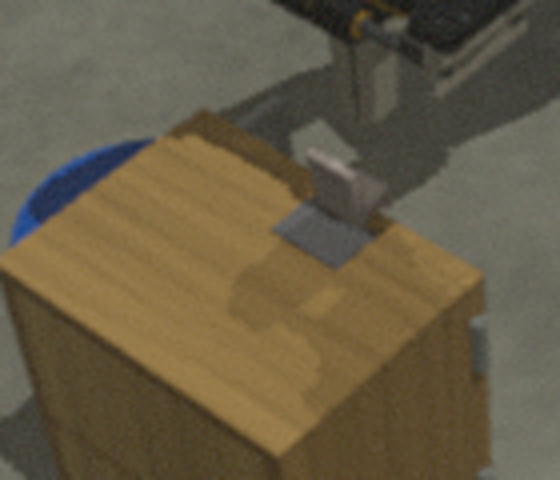

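The fingertips are just in front of the tab, not touching yet. I'll push slowly.

>>> arm_command([
  [[0.4, -0.015, 0, 0, 0, 0], [0.4, -0.015, 0, 0, 0, 0], [0.4, -0.015, 0, 0, 0, 0], [0.3, -0.015, 0, 0, 0, 0], [0.3, -0.015, 0, 0, 0, 0], [0.3, -0.015, 0, 0, 0, 0], [0, 0, 0, 0, 0, 0]],
])

```text
t: 3.45
tool_pos: [0.6234, -0.0955, 0.2771]
orientation: [-0.073, -3.141, -0.0]
force: [1.1, -0.1, -0.4]
opening: 0.0007
gripper_force: 0.0
```

>>> arm_command([
  [[0.3, -0.015, 0, 0, 0, 0], [0.3, -0.015, 0, 0, 0, 0], [0, 0, 0, 0, 0, 0]],
])

```text
t: 3.7
tool_pos: [0.6293, -0.0958, 0.2772]
orientation: [0.073, 3.141, 0.0]
force: [0.7, 0.2, 0.4]
opening: 0.0003
gripper_force: 0.0
```

>>> arm_command([
  [[0.2, -0.01, 0, 0, 0, 0], [0.2, -0.01, 0, 0, 0, 0], [0, 0, 0, 0, 0, 0]],
])

```text
t: 3.95
tool_pos: [0.6332, -0.0961, 0.2773]
orientation: [0.073, 3.141, 0.0]
force: [0.1, -0.0, 0.7]
opening: 0.0004
gripper_force: 0.0
```

```bash
python3 - <<'E'
from h import *
s=monitor.read_state(); print(s['tool_pos'],s['force'],s['wrist_torque'])
a=eyes.read_camera('scene'); b=eyes.read_camera('top')
A=cv2.resize(a[150:250,220:320],None,fx=4,fy=4,interpolation=cv2.INTER_CUBIC)
B=cv2.resize(b[150:250,300:400],None,fx=4,fy=4,interpolation=cv2.INTER_CUBIC)
cv2.imwrite('pics/e.png',np.hstack([A,B]))
p=s['tool_pos']; print((proj('scene',p)-[220,150])*4,(proj('top',p)-[300,150])*4+[400,0])
print(monitor.read_state()['force'])
E
```

```text
[ 0.63319977 -0.09607658  0.27726102] [ 0.06600646 -0.00583128  0.73109766] [ 0.01919548 -0.15931504 -0.01729   ]
[[172.95837807 185.25552892]] [[600.09596816 215.85380604]]
[ 0.36613103 -0.35599618  0.2353866 ]
```

View pics/e.png

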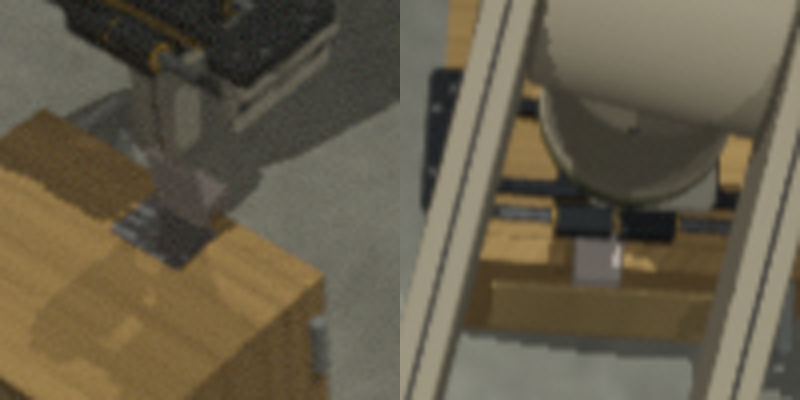

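The tab is right behind the fingertips and leaning back, with its top near (175,185) in the left crop. The force is still small. I'll keep pushing until the stop.

>>> arm_command([
  [[0.2, -0.01, 0, 0, 0, 0], [0.2, -0.01, 0, 0, 0, 0], [0, 0, 0, 0, 0, 0]],
])

```text
t: 4.3
tool_pos: [0.6372, -0.0962, 0.2773]
orientation: [-0.073, -3.141, -0.0]
force: [-0.1, 0.1, -0.7]
opening: 0.0006
gripper_force: 0.0
```

>>> arm_command([
  [[0.2, -0.01, 0, 0, 0, 0], [0.2, -0.01, 0, 0, 0, 0], [0, 0, 0, 0, 0, 0]],
])

```text
t: 4.55
tool_pos: [0.6412, -0.0965, 0.2772]
orientation: [-0.073, -3.141, 0.0]
force: [-0.4, 0.1, -0.4]
opening: 0.0008
gripper_force: 0.0
```

>>> arm_command([
  [[0.2, -0.01, 0, 0, 0, 0], [0.1, -0.005, 0, 0, 0, 0], [0, 0, 0, 0, 0, 0]],
])

```text
t: 4.8
tool_pos: [0.6441, -0.0966, 0.2772]
orientation: [-0.073, -3.141, -0.0]
force: [0.3, -0.6, -0.1]
opening: 0.0004
gripper_force: 0.0
```

>>> arm_command([
  [[0.15, -0.005, 0, 0, 0, 0], [0.15, -0.005, 0, 0, 0, 0]],
])

```text
t: 4.97
tool_pos: [0.647, -0.0967, 0.2773]
orientation: [0.073, 3.141, -0.0]
force: [0.1, -0.5, -0.5]
opening: 0.0002
gripper_force: 0.0
```

>>> arm_command([
  [[0.15, -0.005, 0, 0, 0, 0], [0.15, -0.005, 0, 0, 0, 0]],
])

```text
t: 5.13
tool_pos: [0.6501, -0.0968, 0.2774]
orientation: [0.073, 3.141, -0.0]
force: [0.2, 0.3, -0.3]
opening: 0.0007
gripper_force: 0.0
```

>>> arm_command([
  [[0.1, -0.005, 0, 0, 0, 0], [0.1, -0.005, 0, 0, 0, 0]],
])

```text
t: 5.3
tool_pos: [0.6521, -0.0969, 0.2773]
orientation: [-0.073, -3.141, -0.0]
force: [-0.5, 0.6, 1.1]
opening: 0.0003
gripper_force: 0.0
```

```bash
python3 - <<'E'
from h import *
a=eyes.read_camera('scene'); b=eyes.read_camera('top')
A=cv2.resize(a[150:250,220:320],None,fx=5,fy=5,interpolation=cv2.INTER_CUBIC)
cv2.imwrite('pics/f.png',A)
s=monitor.read_state(); p=s['tool_pos']; print(s['force'],s['wrist_torque'],(proj('scene',[p,p+[0,.017,0],p-[0,.017,0]])-[220,150])*5)
d=np.load('cab.npz');Rz=R.from_euler('z',float(d['yaw'])).as_matrix()
for l in(.1,.4,.7):
  q=[Rz@(np.array([-75+np.cos(l)*e+np.sin(l)*55,20+k,244+np.cos(l)*55-np.sin(l)*e])/1e3)+d['o'] for k in(17,-17) for e in(-3.5,3.5)]
  print(l,((proj('scene',q)-[220,150])*5).round().tolist())
E
```

```text
[-0.62429012  0.1167493  -0.48034594] [ 0.06813363 -0.1478893   0.00788289] [[186.9842444  255.11600708]
 [216.35790343 271.28881258]
 [157.96694787 239.13930977]]
0.1 [[249.0, 208.0], [238.0, 218.0], [192.0, 174.0], [182.0, 184.0]]
0.4 [[225.0, 233.0], [215.0, 246.0], [168.0, 199.0], [158.0, 212.0]]
0.7 [[203.0, 264.0], [196.0, 279.0], [147.0, 230.0], [139.0, 244.0]]
```

View pics/f.png

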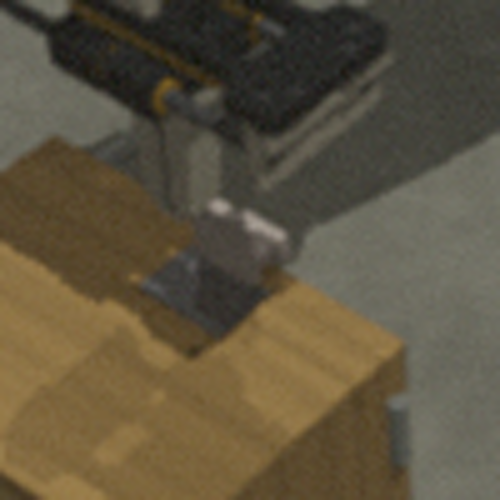

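```bash
python3 - <<'E'
from h import *
a0=cv2.imread('pics/scene0.png'); a=eyes.read_camera('scene'); cv2.imwrite('pics/f_full.png',a)
s=monitor.read_state(); p=s['tool_pos']
def z(im): 
    c=cv2.resize(im[165:225,240:290],None,fx=8,fy=8,interpolation=cv2.INTER_CUBIC); return (255*(c/255.)**.6).astype(np.uint8)
A,B=z(a0),z(a)
for q in(p,p+[0,0,.019],p+[0,.0175,0],p-[0,.0175,0]):
    u=((proj('scene',q)[0]-[240,165])*8).astype(int); cv2.circle(B,tuple(map(int,u)),3,(0,0,255),-1)
cv2.imwrite('pics/g.png',np.hstack([A,B]))
for q in([.603,-.0948,.278],):
    print('d crop',(proj('scene',q)-[180,150])*4)
E
```

```text
d crop [[369.34648558 154.83810337]]
```

View pics/g.png

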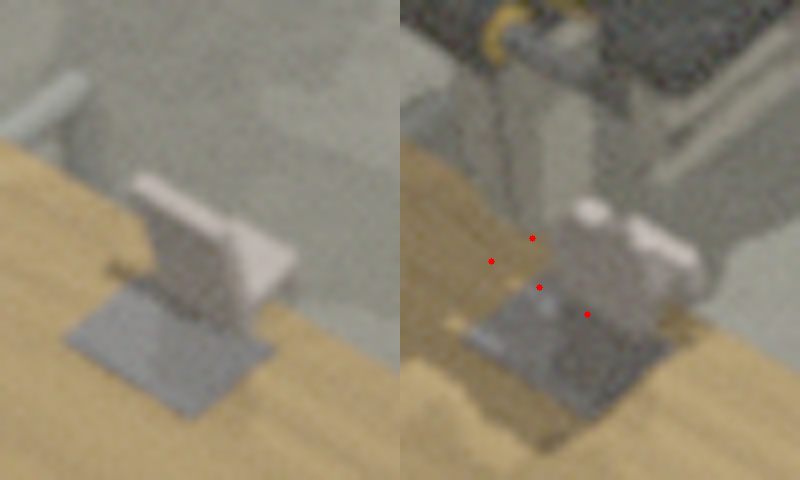

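The latch has not moved. Its lit arm and tab edge are where they were, and the fingertips sit just above the tab: their visible end is at about (540,215), while the reported TCP projects to (540,287). So the real fingertip seems about 25 mm higher than reported. I'll back off, look at the tip in the open, and check this numerically.

>>> arm_command([
  [[-1.5, 0.06, 0.3, 0, 0, 0], [-1.5, 0.06, 0, 0, 0, 0], [-1.5, 0.06, 0, 0, 0, 0], [-1.5, 0.06, 0, 0, 0, 0], [-1.5, 0.06, 0, 0, 0, 0], [0, 0, 0, 0, 0, 0]],
])

```text
t: 5.95
tool_pos: [0.5755, -0.0939, 0.2811]
orientation: [0.073, 3.14, -0.0]
force: [-0.2, 0.7, 0.1]
opening: 0.0009
gripper_force: 0.0
```

```bash
python3 - <<'E'
from h import *
a0=cv2.imread('pics/scene0.png'); a=eyes.read_camera('scene'); b=eyes.read_camera('top')
s=monitor.read_state(); p=s['tool_pos']; print(p,s['force'])
def z(n,im,x0,y0,w,h,k,pts):
    c=cv2.resize(im[y0:y0+h,x0:x0+w],None,fx=k,fy=k,interpolation=cv2.INTER_CUBIC); c=(255*(c/255.)**.6).astype(np.uint8)
    for u in proj(n,pts): cv2.circle(c,tuple(int(v) for v in (u-[x0,y0]+.5)*k),2,(0,0,255),-1)
    return c
P0=np.array([.159,-.578,.188]); y0=np.array([.266,-.964,0])
A=z('scene',a0,210,0,66,100,6,[P0,P0+y0*.0465,P0-y0*.0465,P0+[0,0,.05]])
B=z('scene',a,240,130,66,100,6,[p,p+[0,.0175,0],p-[0,.0175,0],p+[0,0,.05]])
cv2.imwrite('pics/i.png',np.hstack([A,B])); cv2.imwrite('pics/topi.png',b)
E
```

```text
[ 0.57712613 -0.09394698  0.280846  ] [0.13981288 0.00699326 0.83753281]
```

View pics/i.png

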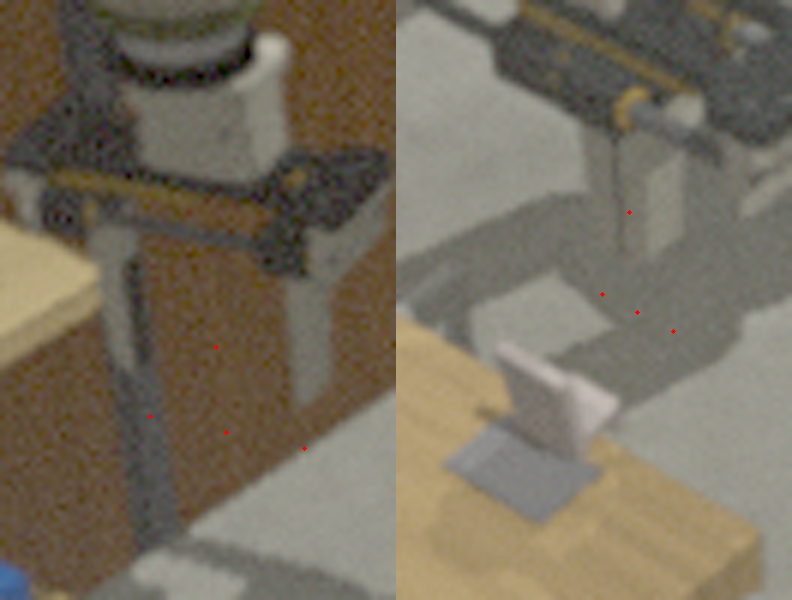

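Measured by eye against the projected points, the fingertips end about 27 mm above the reported TCP, with the gripper open or closed. So I'll command z 27 mm lower, and the tab push becomes reported z ≈ 0.250.

>>> arm_command([
  [[0, 0, -1.5, 0, 0, 0], [0, 0, -1.5, 0, 0, 0], [1, -0.04, 0, 0, 0, 0], [1, -0.04, 0, 0, 0, 0], [0.7, -0.03, 0, 0, 0, 0], [0.5, -0.02, 0, 0, 0, 0], [0, 0, 0, 0, 0, 0]],
])

```text
t: 6.63
tool_pos: [0.61, -0.0952, 0.25]
orientation: [-0.073, -3.141, -0.0]
force: [0.2, -0.4, 0.2]
opening: 0.0004
gripper_force: 0.0
```

>>> arm_command([
  [[0.3, -0.01, 0, 0, 0, 0], [0.3, -0.01, 0, 0, 0, 0], [0.3, -0.01, 0, 0, 0, 0]],
])

```text
t: 6.88
tool_pos: [0.6182, -0.0955, 0.2506]
orientation: [0.073, 3.14, -0.0]
force: [-0.0, 0.0, -0.6]
opening: 0.0004
gripper_force: 0.0
```

>>> arm_command([
  [[0.3, -0.01, 0, 0, 0, 0], [0.3, -0.01, 0, 0, 0, 0]],
])

```text
t: 7.05
tool_pos: [0.624, -0.0957, 0.2504]
orientation: [-0.073, -3.14, 0.0]
force: [-1.6, 0.7, -1.2]
opening: 0.0005
gripper_force: 0.6
```

Contact. I'll continue in small steps.

>>> arm_command([
  [[0.25, -0.01, 0, 0, 0, 0], [0.25, -0.01, 0, 0, 0, 0]],
])

```text
t: 7.22
tool_pos: [0.6289, -0.0959, 0.2501]
orientation: [-0.073, -3.14, -0.0]
force: [-1.9, -0.3, 0.5]
opening: 0.0002
gripper_force: 0.6
```

>>> arm_command([
  [[0.25, -0.01, 0, 0, 0, 0], [0.25, -0.01, 0, 0, 0, 0]],
])

```text
t: 7.38
tool_pos: [0.6342, -0.0961, 0.2503]
orientation: [-0.073, -3.141, -0.0]
force: [-0.9, -0.0, -0.5]
opening: 0.0005
gripper_force: 0.6
```

>>> arm_command([
  [[0.2, -0.01, 0, 0, 0, 0], [0.2, -0.01, 0, 0, 0, 0]],
])

```text
t: 7.55
tool_pos: [0.6382, -0.0963, 0.2503]
orientation: [-0.073, -3.141, -0.0]
force: [-1.4, 0.2, -0.7]
opening: 0.0005
gripper_force: 0.5
```

>>> arm_command([
  [[0.15, -0.005, 0, 0, 0, 0], [0.15, -0.005, 0, 0, 0, 0]],
])

```text
t: 7.72
tool_pos: [0.6412, -0.0964, 0.2504]
orientation: [0.073, 3.141, -0.0]
force: [-1.2, -0.5, 0.5]
opening: 0.0007
gripper_force: 0.5
```

>>> arm_command([
  [[0.1, -0.005, 0, 0, 0, 0], [0.1, -0.005, 0, 0, 0, 0]],
])

```text
t: 7.88
tool_pos: [0.6431, -0.0965, 0.2504]
orientation: [0.073, 3.141, 0.0]
force: [-0.2, 0.1, -1.0]
opening: 0.0003
gripper_force: 0.5
```

>>> arm_command([
  [[0.1, -0.005, 0, 0, 0, 0], [0.1, -0.005, 0, 0, 0, 0]],
])

```text
t: 8.05
tool_pos: [0.6451, -0.0966, 0.2504]
orientation: [0.073, 3.141, -0.0]
force: [-1.1, -0.9, -0.5]
opening: 0.0002
gripper_force: 0.7
```

>>> arm_command([
  [[0.1, -0.005, 0, 0, 0, 0], [0.1, -0.005, 0, 0, 0, 0]],
])

```text
t: 8.22
tool_pos: [0.6459, -0.0967, 0.2501]
orientation: [-0.073, -3.138, -0.0]
force: [-9.2, 0.1, 2.6]
opening: 0.0002
gripper_force: 4.4
```

The stop was felt: force jumped to −9 N at x = 0.646. I'll retreat upward and move above the handle with the gripper opening.

>>> arm_command([
  [[-0.3, 0.01, 0.5, 0, 0, 0], [-0.3, 0, 1.0, 0, 0, 0], [-0.2, 0, 1.5, 0, 0, 0], [-0.2, 0, 1.5, 0, 0, 0], [-1.6, -2.5, 0, 0, 0, 0], [-1.6, -2.5, 0, 0, 0, 0], [-1.6, -2.5, 0, 0, 0, 0], [-1.6, -2.6, 0, 0, 0, 0], [0, 0, 0, 0, 0, 0]],
])

```text
t: 8.97
tool_pos: [0.5711, -0.2021, 0.2972]
orientation: [0.079, 3.139, -0.005]
force: [0.2, -0.1, -0.4]
opening: -0.0
gripper_force: 0.0
```

>>> arm_command([
  [[0, 0, -1.5, 0, 0, 0], [0, 0, -1.5, 0, 0, 0], [0, 0, -1.0, 0, 0, 0], [0, 0, 0, 0, 0, 0]],
], gripper=1)

```text
t: 9.3
tool_pos: [0.5722, -0.1969, 0.2532]
orientation: [-0.073, -3.138, -0.002]
force: [-0.8, 0.2, -0.3]
opening: 0.0225
gripper_force: 0.0
```

>>> arm_command([
  [[0, 0, 0, 0, 0, 0], [0, 0, 0, 0, 0, 0], [0, 0, 0, 0, 0, 0], [0, 0, 0, 0, 0, 0], [0, 0, 0, 0, 0, 0], [0, 0, 0, 0, 0, 0], [0, 0, 0, 0, 0, 0], [0, 0, 0, 0, 0, 0]],
])

```text
t: 9.97
tool_pos: [0.573, -0.1976, 0.2554]
orientation: [0.073, 3.141, -0.0]
force: [-0.5, -0.4, 0.1]
opening: 0.0761
gripper_force: 0.0
```

>>> arm_command([
  [[0, 0, -0.9, 0, 0, 0], [0, 0, -0.9, 0, 0, 0], [0, 0, -0.9, 0, 0, 0], [0, 0, -0.9, 0, 0, 0], [0, 0, 0, 0, 0, 0]],
])

```text
t: 10.38
tool_pos: [0.5715, -0.1969, 0.2157]
orientation: [-0.073, -3.136, -0.003]
force: [-0.0, 0.2, -1.2]
opening: 0.0924
gripper_force: 0.0
```

>>> arm_command([
  [[0, 0, -0.9, 0, 0, 0], [0, 0, -0.9, 0, 0, 0], [0, 0, -0.9, 0, 0, 0], [0, 0, -0.9, 0, 0, 0], [0, 0, 0, 0, 0, 0]],
])

```text
t: 10.8
tool_pos: [0.5717, -0.197, 0.1803]
orientation: [-0.073, -3.137, -0.002]
force: [-1.0, -0.2, -1.3]
opening: 0.0927
gripper_force: 0.0
```

Now I'll close gently at first, so I can see the opening (expect about 12 mm).

>>> arm_command([
  [[0, 0, 0, 0, 0, 0], [0, 0, 0, 0, 0, 0], [0, 0, 0, 0, 0, 0], [0, 0, 0, 0, 0, 0], [0, 0, 0, 0, 0, 0], [0, 0, 0, 0, 0, 0], [0, 0, 0, 0, 0, 0], [0, 0, 0, 0, 0, 0], [0, 0, 0, 0, 0, 0], [0, 0, 0, 0, 0, 0], [0, 0, 0, 0, 0, 0], [0, 0, 0, 0, 0, 0]],
], gripper=-1, squeeze=10)

```text
t: 11.8
tool_pos: [0.573, -0.1976, 0.1833]
orientation: [-0.073, -3.141, 0.0]
force: [0.2, -1.2, 0.2]
opening: 0.0176
gripper_force: 0.0
```

>>> arm_command([
  [[0, 0, 0, 0, 0, 0], [0, 0, 0, 0, 0, 0], [0, 0, 0, 0, 0, 0], [0, 0, 0, 0, 0, 0]],
], squeeze=45)

```text
t: 12.13
tool_pos: [0.5728, -0.1988, 0.1833]
orientation: [-0.074, -3.141, 0.003]
force: [-0.1, -4.8, -1.3]
opening: 0.0113
gripper_force: 45.0
```

```bash
python3 - <<'E'
from h import *
d=np.load('cab.npz');yaw=float(d['yaw']);Rz=R.from_euler('z',yaw).as_matrix()
h=Rz@np.array([-.075,.110,0])+d['o']
s=monitor.read_state(); p=np.array(s['tool_pos']); v=(p-h)[:2]
print('rel cab',Rz.T[:2,:2]@v, 'force',s['force'],s['opening'],s['gripper_force'])
prev=v
for a in range(5,66,5):
    t=-np.radians(a); w=np.array([[np.cos(t),-np.sin(t)],[np.sin(t),np.cos(t)]])@v
    print(a,'step cm',((w-prev)*100).round(2),'pos',(h[:2]+w).round(4)); prev=w
E
```

```text
rel cab [-0.04938659 -0.19593134] force [-0.12809859 -4.83852217 -1.27515932] 0.011301938880565203 44.99922350049019
5 step cm [-1.67  0.57] pos [ 0.5561 -0.1931]
10 step cm [-1.61  0.72] pos [ 0.54   -0.1859]
15 step cm [-1.54  0.86] pos [ 0.5246 -0.1774]
20 step cm [-1.46  0.99] pos [ 0.51   -0.1675]
25 step cm [-1.37  1.11] pos [ 0.4963 -0.1564]
30 step cm [-1.27  1.22] pos [ 0.4836 -0.1442]
35 step cm [-1.16  1.33] pos [ 0.4721 -0.1308]
40 step cm [-1.04  1.43] pos [ 0.4617 -0.1166]
45 step cm [-0.91  1.51] pos [ 0.4527 -0.1015]
50 step cm [-0.77  1.58] pos [ 0.4449 -0.0856]
55 step cm [-0.63  1.65] pos [ 0.4386 -0.0692]
60 step cm [-0.49  1.69] pos [ 0.4338 -0.0522]
65 step cm [-0.34  1.73] pos [ 0.4304 -0.0349]
```

The bar is gripped (opening 11.3 mm) and it sits where the model puts it. I'll open the first 10 degrees gently.

>>> arm_command([
  [[-0.56, 0.19, 0, 0, 0, -1.67], [-0.56, 0.19, 0, 0, 0, -1.67], [-0.55, 0.2, 0, 0, 0, -1.67], [-0.54, 0.24, 0, 0, 0, -1.67], [-0.54, 0.24, 0, 0, 0, -1.67], [-0.53, 0.24, 0, 0, 0, -1.67]],
], squeeze=40)

```text
t: 12.63
tool_pos: [0.54, -0.1856, 0.1833]
orientation: [0.35, 3.121, -0.002]
force: [0.6, -4.1, -1.3]
opening: 0.0109
gripper_force: 40.0
```

>>> arm_command([
  [[-0.77, 0.43, 0, 0, 0, -2.5], [-0.77, 0.43, 0, 0, 0, -2.5], [-0.73, 0.49, 0, 0, 0, -2.5], [-0.73, 0.5, 0, 0, 0, -2.5], [-0.69, 0.55, 0, 0, 0, -2.5], [-0.68, 0.56, 0, 0, 0, -2.5], [-0.64, 0.61, 0, 0, 0, -2.5], [-0.63, 0.61, 0, 0, 0, -2.5]],
])

```text
t: 13.3
tool_pos: [0.4838, -0.1431, 0.1833]
orientation: [0.887, 3.013, -0.001]
force: [4.5, -1.4, -2.6]
opening: 0.0111
gripper_force: 40.0
```

```bash
python3 - <<'E'
from h import *
s=monitor.read_state(); print(s['q'],s['tool_pos'],s['force'],s['opening'])
a=eyes.read_camera('scene'); b=eyes.read_camera('top')
A=cv2.resize(a[120:260,190:340],None,fx=2.6,fy=2.6,interpolation=cv2.INTER_CUBIC)
B=cv2.resize(b[150:310,250:410],None,fx=2.5,fy=2.5,interpolation=cv2.INTER_CUBIC)
H=max(A.shape[0],B.shape[0]);f=lambda c:cv2.copyMakeBorder((255*(c/255.)**.7).astype(np.uint8),0,H-c.shape[0],0,0,0)
cv2.imwrite('pics/j.png',np.hstack([f(A),f(B)]))
E
```

```text
[-3.88878957e-01 -1.29170900e-01  1.75710306e+00 -4.47359197e-04
  1.51255380e+00 -1.38666990e+00] [ 0.48375608 -0.14308213  0.18326708] [ 4.51327959 -1.35872737 -2.57152778] 0.011115425541399646
```

View pics/j.png

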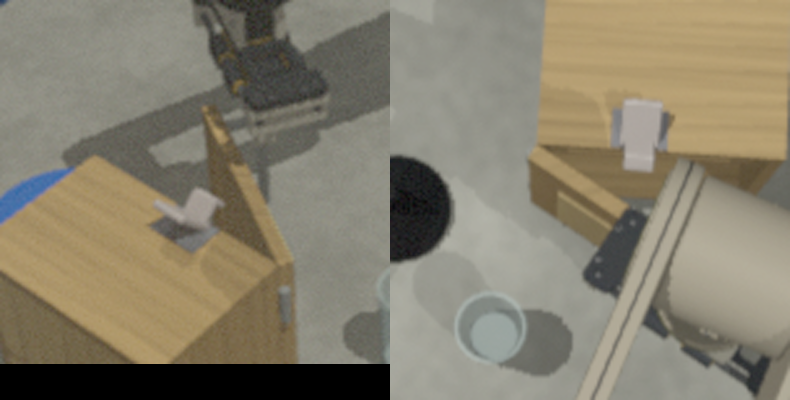

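The picture shows the door about 30 degrees open, the latch leaning back at its stop (crop (170,215)), and the tumbler untouched at (490,328). I'll open it to 60.

>>> arm_command([
  [[-0.58, 0.66, 0, 0, 0, -2.5], [-0.58, 0.66, 0, 0, 0, -2.5], [-0.52, 0.71, 0, 0, 0, -2.5], [-0.52, 0.71, 0, 0, 0, -2.5], [-0.46, 0.75, 0, 0, 0, -2.5], [-0.45, 0.75, 0, 0, 0, -2.5], [-0.39, 0.79, 0, 0, 0, -2.5], [-0.38, 0.79, 0, 0, 0, -2.5], [-0.32, 0.82, 0, 0, 0, -2.5], [-0.31, 0.82, 0, 0, 0, -2.5], [-0.25, 0.8, 0, 0, 0, -2.5], [-0.22, 0.75, 0, 0, 0, -2.5]],
])

```text
t: 14.4
tool_pos: [0.4356, -0.0527, 0.1833]
orientation: [1.633, 2.68, 0.002]
force: [12.4, -1.8, -8.7]
opening: 0.0112
gripper_force: 40.0
```

>>> arm_command([
  [[0, 0, 0, 0, 0, 0], [0, 0, 0, 0, 0, 0], [0, 0, 0, 0, 0, 0]],
])

```text
t: 14.65
tool_pos: [0.4356, -0.0529, 0.1833]
orientation: [1.629, 2.683, 0.002]
force: [10.5, -1.0, -7.2]
opening: 0.0114
gripper_force: 40.0
```

```bash
python3 - <<'E'
from h import *
d=np.load('cab.npz');yaw=float(d['yaw']);Rz=R.from_euler('z',yaw).as_matrix()
h=Rz@np.array([-.075,.110,0])+d['o']
s=monitor.read_state(); v=(Rz.T@(np.array(s['tool_pos'])-h))[:2]
print(v,np.linalg.norm(v),'angle',np.degrees(np.arctan2(-195,-50)-np.arctan2(v[1],v[0])),s['force'],s['opening'],s['gripper_force'],s['q'])
b=eyes.read_camera('top');a=eyes.read_camera('scene');cv2.imwrite('pics/k.png',b);cv2.imwrite('pics/ks.png',a)
b0=cv2.imread('pics/top0.png')
# tumbler & plate unmoved?
for n,(x,y,w,hh) in dict(tumb=(272,262,36,36),plate=(430,215,60,80),funnel=(228,208,50,50),ladle=(150,295,50,115)).items():
    print(n,cv2.absdiff(b,b0)[y:y+hh,x:x+w].mean().round(1))
# predicted door top outer corner for candidate angles
for ang in(57,60,63):
    t=-np.radians(ang);c,si=np.cos(t),np.sin(t)
    for loc in([-15,-220],[0,-220],[-15,0]):
        q=Rz@(np.array([c*loc[0]-si*loc[1]-75,si*loc[0]+c*loc[1]+110,250])/1e3)+d['o']; print(ang,loc,proj('scene',q).round(1),proj('top',q).round(1))
E
```

```text
[-0.19249899 -0.05577067] 0.20041514238181227 angle 59.46128496717246 [10.48272604 -1.02928214 -7.23734779] 0.011350425661947548 39.99023750424385 [-2.38059240e-01 -3.22279721e-01  1.92118729e+00  3.62603091e-04
  1.53960387e+00 -7.17180549e-01]
tumb 16.1
plate 3.1
funnel 5.0
ladle 8.3
57 [-15, -220] [[313.9 157.1]] [[351.9 297.6]]
57 [0, -220] [[307.9 156.7]] [[357.9 294.2]]
57 [-15, 0] [[303.5 222. ]] [[302.  210.2]]
60 [-15, -220] [[318.5 157.7]] [[347.  299.8]]
60 [0, -220] [[312.5 157.1]] [[353.2 296.7]]
60 [-15, 0] [[303.4 222.3]] [[301.8 209.9]]
63 [-15, -220] [[323.  158.4]] [[342.  301.7]]
63 [0, -220] [[317.1 157.6]] [[348.4 298.9]]
63 [-15, 0] [[303.4 222.5]] [[301.7 209.6]]
```

>>> arm_command([
  [[0.05, 0.1, -0.1, 0, 0, 0], [0.03, 0.08, 0, 0, 0, -0.4], [0, 0, 0, 0, 0, 0], [0, 0, 0, 0, 0, 0]],
])

```text
t: 15.08
tool_pos: [0.4353, -0.0517, 0.1832]
orientation: [1.641, 2.677, -0.001]
force: [-0.3, -4.8, 5.5]
opening: 0.0115
gripper_force: 40.0
```

```bash
python3 - <<'E'
from h import *
d=np.load('cab.npz');yaw=float(d['yaw']);Rz=R.from_euler('z',yaw).as_matrix()
h=Rz@np.array([-.075,.110,0])+d['o']
s=monitor.read_state(); v=(Rz.T@(np.array(s['tool_pos'])-h))[:2]
print(v,'angle',np.degrees(np.arctan2(-195,-50)-np.arctan2(v[1],v[0])),s['force'],s['opening'],s['wrist_torque'])
a=eyes.read_camera('scene');a0=cv2.imread('pics/scene0.png')
hsv=cv2.cvtColor(cv2.GaussianBlur(a,(3,3),0),cv2.COLOR_BGR2HSV)
m=cv2.inRange(hsv,(8,70,40),(28,255,255)); m[:140]=0;m[340:]=0;m[:,:170]=0;m[:,345:]=0
c=max(cv2.findContours(m,0,1)[0],key=cv2.contourArea)
print(cv2.approxPolyDP(c,2.5,True)[:,0].tolist())
# door inner top edge direction: right-most wood per row
print([(y,int(np.flatnonzero(m[y]).min()),int(np.flatnonzero(m[y]).max())) for y in range(146,225,6) if m[y].any()])
def tm(n,x,y,w,hh):
    r=cv2.matchTemplate(a[y-8:y+hh+8,x-8:x+w+8],a0[y:y+hh,x:x+w],cv2.TM_CCOEFF_NORMED);_,k,_,l=cv2.minMaxLoc(r);print(n,k,l[0]-8,l[1]-8)
tm('tumbler',332,218,34,50);tm('funnel',325,280,55,52);tm('ladle',435,240,85,60)
E
```

```text
[-0.19284677 -0.05459722] angle 59.811155868264365 [-0.32278483 -4.80731728  5.50905551] 0.01147049710564745 [-0.83987817  0.09571109  0.00955721]
[[311, 169], [295, 220], [276, 208], [264, 217], [248, 207], [252, 203], [248, 198], [257, 198], [228, 180], [178, 215], [199, 281], [260, 326], [306, 282], [318, 224], [317, 174]]
[(146, 323, 324), (152, 316, 323), (158, 343, 344), (170, 310, 311), (176, 308, 317), (182, 222, 318), (188, 216, 317), (194, 208, 317), (200, 200, 316), (206, 191, 317), (212, 182, 317), (218, 180, 318), (224, 182, 318)]
tumbler 0.895194947719574 0 0
funnel 0.985532820224762 0 0
ladle 0.7539612650871277 0 0
```

>>> arm_command([
  [[0, 0.05, 0.04, 0, 0, 0], [0, 0, 0, 0, 0, 0], [0, 0, 0, 0, 0, 0], [0, 0, 0, 0, 0, 0]],
])

```text
t: 15.47
tool_pos: [0.4351, -0.0507, 0.1832]
orientation: [1.643, 2.677, -0.0]
force: [-1.0, -4.6, 5.4]
opening: 0.0115
gripper_force: 40.0
```

```bash
python3 - <<'E'
from plant import monitor, ticket
s=monitor.read_state(); print(s['t'],s['tool_pos'],s['force'],s['opening'])
print(ticket.close_job())
E
```

```text
15.4667 [ 0.4350679  -0.05070848  0.1831765 ] [-0.97194336 -4.63851617  5.37193939] 0.01153344606375776
the job is handed in; nothing more can be done
None
```

The latch was pushed back to its stop, the door is held at about 60 degrees with the handle gripped, no slam or disturbed items were seen, and the job was handed in at 15.5 s; the judge's result was not shown.

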